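Turn the row of filled jars round into the dispatch tray

ROBOT

A 6-joint arm with a two-finger parallel gripper is mounted at the origin on the work surface. World frame = base frame: x ahead of the robot, y to its left, z up, the work surface at z = 0. Lengths are in m, angles in rad, forces in N, time in s.
With the tool pointing down it reaches from about 0.325 to 0.75 m from the base axis. Payload 7.6 kg.
Tool frame: the origin (TCP) lies midway between the tips of the shut fingers; the grasp point (between the pads) lies 19 mm behind it (env.hold_point_z is the distance from the TCP to the grasp point, in m); z points along the fingers, y is the line along which they close (so a half turn about z gives the same grasp; the last joint's range is limited). The gripper opens to 85 mm and grips with 20 to 120 N. Pads are 22 mm wide; open, the fingers measure 114 mm over their backs; the gripper's body (76 mm by 85 mm) begins 54 mm behind the grasp point. The pads swing forward as they close: fully open they stand 13 mm farther back than shut.
Start: joints at [-1.267, 0.052, 1.401, -0, 1.689, -0.07], TCP at [0.192, -0.489, 0.231] pointing down, gripper open.
Joint ranges: [-2.9, 2.9], [-0.91, 2.17], [0.12, 2.37], [-1.06, 4.2], [0.26, 2.73], [-2.93, 2.93]. Speed limits (rad/s): [2.57, 2.57, 3.01, 3.14, 3.14, 3.14].

INTERFACE

Orientations are given as a unit quaternion [w, x, y, z].
In Python, from plant import env gives the robot as it stands.
- The arm moves only by the shell command python3 -m jog 'ROWS' [FORCE]. ROWS is JSON, a list that holds one entry, the list of rows, each a list of 7 numbers: the shift along the world's x, y, z in mm, then the turn, a rotation vector about the world's x, y, z in rad, then the closure, from -1 (fully open) to 1 (shut), so that 0 is half open. In form: [[[tx, ty, tz, wx, wy, wz, fingers], ...]]. A call has 1 to 8 rows; each row shifts and turns the commanded pose from where the row before left it; what a row does not reach is not made up. A row lasts 1/8 s, in which the tool goes at most 62.5 mm and 10.7 degrees, less where a joint would pass 70% of its speed; a pose out of reach is approached as far as the arm can. A call with a gripper value outside its range is refused whole. The fingers move at their own pace and stop on an object; FORCE is the grip in N (left out, the last holds). Time passes only in rows, so rows that do not move let the fingers close. It gives the time, the measured TCP pose, the force, the opening and the grip force at its end, in the units of the state.
- env.read_state(): the state, without advancing time (a new reading comes with each control period).
- env.read_camera(name): name is "scene" or "top" or "wrist"; returns a dict with "image" (480x640x3 uint8, red, green, blue), "range_z" (480x640 float32, m along the optical axis (not along the pixel's ray), 0 where there is no reading), "mtx" (3x3 intrinsics, pixels), "origin" and "rotation" of the camera in the world. Camera axes: x right, y up, looking along -z (the intrinsics and any distortion apply to the point x, -y, -z); pixel columns grow to the right and rows downward; lengths in m; the calibration is good to about 2 mm. A picture is of the moment at which its call begins.
- env.finish_job(): hands the job in; it is judged then, once.
The state is a dict: "clock": time; "joints": joint angles; "dq": joint speeds; "effort": joint torques, N m; "ee_pos": TCP position; "tool_rot": TCP orientation; "ft_force": force on the tool from outside, world axes, zero at the start; "ft_torque": the same for the moment, N m; "finger_gap": finger opening in m; "grip_force": force on a finger pad.
Only numpy, scipy, OpenCV 4.12 (cv2) and the standard library are available. Lean on these libraries where they do the work, as an engineer would, in place of code of your own. Each camera call takes 0.05 s, during which the arm holds its last target. There are 200 camera calls.

TASK

Move the four jars from the filling rail into the dispatch tray, one jar to a pocket, keeping their order as counted from the black ends: the jar next to the rail's black stop goes in the pocket next to the tray's black block, the second in the second, and so on (so the row ends up reversed, the farthest jar nearest the robot). Every jar must end standing upright on the floor of its pocket, let go, and no jar may be knocked over on the way.

Things in the scene. Friction and masses are not known exactly. Their poses are not given: they have to be found in the camera images.
- rail: Filling rail: fixed aluminium bar 300 x 84 x 10 mm, lying roughly fore-and-aft, a black end stop (16 mm thick, 30 mm high) at its far end. Origin: centre of its underside, on the bench. x along the row, away from the robot, towards the black stop; z up. Places at x = +105 (next to the stop), +35, -35, -105 mm, y = 0, each with a coloured puck bearing a jar.
- tray: Dispatch tray: fixed pale wooden tray 300 x 86 mm, roughly fore-and-aft, black end block (30 mm high) at its near end. Origin: centre of its underside, on the bench. x along the row, away from the robot and from the block; z up. Four empty 62 mm square pockets at x = -105 (next to the block), -35, +35, +105 mm, y = 0; floors 6 mm, rims 18 mm above the bench.
- jar_red_center (a point): Loose amber glass jar with a red screw lid, upright cylinder 42 mm in diameter and 80 mm high with its lid, lid 18 mm high, about 80 to 170 g. Point: its centre, half-way up (40 mm above its foot); z axis up the jar. At the start it stands on the red puck.
- jar_yellow_center (a point): Loose amber glass jar with a yellow screw lid, upright cylinder 42 mm in diameter and 80 mm high with its lid, lid 18 mm high, about 80 to 170 g. Point: its centre, half-way up (40 mm above its foot); z axis up the jar. At the start it stands on the yellow puck.
- jar_blue_center (a point): Loose amber glass jar with a blue screw lid, upright cylinder 42 mm in diameter and 80 mm high with its lid, lid 18 mm high, about 80 to 170 g. Point: its centre, half-way up (40 mm above its foot); z axis up the jar. At the start it stands on the blue puck.
- jar_green_center (a point): Loose amber glass jar with a green screw lid, upright cylinder 42 mm in diameter and 80 mm high with its lid, lid 18 mm high, about 80 to 170 g. Point: its centre, half-way up (40 mm above its foot); z axis up the jar. At the start it stands on the green puck.
- puck_red: Flat red square puck 60 x 60 x 8 mm, fixed on the filling rail (its top 18 mm above the bench); the red jar starts on its middle, and it stays there to show which place on the rail that jar came from. Which puck is at which place differs each time. Origin: centre of its underside.
- puck_yellow: Flat yellow square puck 60 x 60 x 8 mm, fixed on the filling rail (its top 18 mm above the bench); the yellow jar starts on its middle, and it stays there to show which place on the rail that jar came from. Which puck is at which place differs each time. Origin: centre of its underside.
- puck_blue: Flat blue square puck 60 x 60 x 8 mm, fixed on the filling rail (its top 18 mm above the bench); the blue jar starts on its middle, and it stays there to show which place on the rail that jar came from. Which puck is at which place differs each time. Origin: centre of its underside.
- puck_green: Flat green square puck 60 x 60 x 8 mm, fixed on the filling rail (its top 18 mm above the bench); the green jar starts on its middle, and it stays there to show which place on the rail that jar came from. Which puck is at which place differs each time. Origin: centre of its underside.
There are look-alikes about, which are no part of the job. Leave any purple or turquoise look-alike of the part that bears jar_green_center alone.

How it is judged:
At the end, for the whole second after the job is handed in: Each jar is in the pocket whose number from the tray's black block equals its puck's number from the rail's black stop: centre within 13 mm of the pocket's middle along and across, foot within 5 mm of the floor, within 0.1 rad of upright, slower than 20 mm/s (((x of puck_red in the frame of rail between 0.085 and 0.125 m and x of jar_red_center in the frame of tray between -0.118 and -0.092 m) or (x of puck_red in the frame of rail between 0.015 and 0.055 m and x of jar_red_center in the frame of tray between -0.048 and -0.022 m) or (x of puck_red in the frame of rail between -0.055 and -0.015 m and x of jar_red_center in the frame of tray between 0.022 and 0.048 m) or (x of puck_red in the frame of rail between -0.125 and -0.085 m and x of jar_red_center in the frame of tray between 0.092 and 0.118 m)) and y of jar_red_center in the frame of tray between -0.013 and 0.013 m and z of jar_red_center in the frame of tray between 0.041 and 0.051 m and angle between each of jar_red_center, jar_yellow_center, jar_blue_center, jar_green_center's own z axis and vertical below 0.1 rad and linear speed of each of jar_red, jar_yellow, jar_blue, jar_green below 0.02 m/s and ((x of puck_yellow in the frame of rail between 0.085 and 0.125 m and x of jar_yellow_center in the frame of tray between -0.118 and -0.092 m) or (x of puck_yellow in the frame of rail between 0.015 and 0.055 m and x of jar_yellow_center in the frame of tray between -0.048 and -0.022 m) or (x of puck_yellow in the frame of rail between -0.055 and -0.015 m and x of jar_yellow_center in the frame of tray between 0.022 and 0.048 m) or (x of puck_yellow in the frame of rail between -0.125 and -0.085 m and x of jar_yellow_center in the frame of tray between 0.092 and 0.118 m)) and y of jar_yellow_center in the frame of tray between -0.013 and 0.013 m and z of jar_yellow_center in the frame of tray between 0.041 and 0.051 m and ((x of puck_blue in the frame of rail between 0.085 and 0.125 m and x of jar_blue_center in the frame of tray between -0.118 and -0.092 m) or (x of puck_blue in the frame of rail between 0.015 and 0.055 m and x of jar_blue_center in the frame of tray between -0.048 and -0.022 m) or (x of puck_blue in the frame of rail between -0.055 and -0.015 m and x of jar_blue_center in the frame of tray between 0.022 and 0.048 m) or (x of puck_blue in the frame of rail between -0.125 and -0.085 m and x of jar_blue_center in the frame of tray between 0.092 and 0.118 m)) and y of jar_blue_center in the frame of tray between -0.013 and 0.013 m and z of jar_blue_center in the frame of tray between 0.041 and 0.051 m and ((x of puck_green in the frame of rail between 0.085 and 0.125 m and x of jar_green_center in the frame of tray between -0.118 and -0.092 m) or (x of puck_green in the frame of rail between 0.015 and 0.055 m and x of jar_green_center in the frame of tray between -0.048 and -0.022 m) or (x of puck_green in the frame of rail between -0.055 and -0.015 m and x of jar_green_center in the frame of tray between 0.022 and 0.048 m) or (x of puck_green in the frame of rail between -0.125 and -0.085 m and x of jar_green_center in the frame of tray between 0.092 and 0.118 m)) and y of jar_green_center in the frame of tray between -0.013 and 0.013 m and z of jar_green_center in the frame of tray between 0.041 and 0.051 m); the robot touches nothing.
It fails at once if a jar is knocked over or tipped by more than 45 degrees (angle between any of jar_red_center, jar_yellow_center, jar_blue_center, jar_green_center's own z axis and vertical above 0.79 rad).
It also fails if it takes over 96 s, if anything falls off the work surface, if the arm or the gripper's body presses on something with over 40 N, if the wrist force passes 120 N, or if a joint passes its speed limit or range.

## Working session

There is one attempt and no reset: what is moved stays moved. The work goes in short steps, Python scripts to look and compute and a shell command to move; the robot and the scene stay as the last step left them, time stands still between calls to the robot, and variables do not carry over. Pictures are saved under pics/ and viewed, at most 14 in all, crops included, and the job is handed in when it is done.

```bash
mkdir -p pics; ls; cat > h.py <<'E'
import numpy as np, cv2
from plant import env
def shot(n,name):
    c=env.read_camera(n); cv2.imwrite(f'pics/{name}.png',c['image'][:,:,::-1]); np.savez(f'pics/{name}.npz',**c); return c
def load(name): return dict(np.load(f'pics/{name}.npz',allow_pickle=True))
def plane(c,u,v,z):
    d=np.linalg.inv(c['mtx'])@[u,v,1]; d=c['rotation']@(d*[1,-1,-1]); o=c['origin']; return o+d*(z-o[2])/d[2]
def deep(c,u,v):
    d=np.linalg.inv(c['mtx'])@[u,v,1]; r=c['range_z'][int(round(v)),int(round(u))]; return c['origin']+c['rotation']@(d*[1,-1,-1]*r)
E
python3 - <<'E'
from h import *
for n in('top','scene'):
    c=shot(n,n+'0'); print({k:(v if k not in('image','range_z') else v.shape) for k,v in c.items()})
print(env.read_state())
E
```

```text
pics
{'image': (480, 640, 3), 'range_z': (480, 640), 'mtx': array([[526.86720288,   0.        , 312.59846119],
       [  0.        , 526.86720288, 236.14911881],
       [  0.        ,   0.        ,   1.        ]]), 'origin': array([0.41901099, 0.03982709, 0.83320864]), 'rotation': array([-0.7054066 , -0.02556279,  0.02904015,  0.70774624])}
{'image': (480, 640, 3), 'range_z': (480, 640), 'mtx': array([[552.73786878,   0.        , 329.52550105],
       [  0.        , 552.73786878, 232.41256585],
       [  0.        ,   0.        ,   1.        ]]), 'origin': array([0.97967719, 0.09473575, 0.86073569]), 'rotation': array([0.64240931, 0.18186559, 0.20972827, 0.71431732])}
{'clock': 0.1, 'joints': array([-1.26725064e+00,  5.28182105e-02,  1.40162755e+00,  3.04098536e-05,
        1.68859594e+00, -7.02876149e-02]), 'dq': array([ 0.00082563, -0.00184891, -0.00240541,  0.00025951,  0.00047524,
       -0.00036266]), 'effort': array([ 6.13414741e-04, -3.82583606e+01, -3.60987067e+01, -1.13274334e-04,
        4.81803101e-03,  5.31943854e-06]), 'ee_pos': array([ 0.19167827, -0.48847113,  0.23053119]), 'tool_rot': array([-7.21359468e-04,  9.82581296e-01,  1.85831837e-01, -6.93108773e-05]), 'ft_force': array([ 0.09756699,  1.20763702, -0.86918576]), 'ft_torque': array([ 0.03965849, -0.01239237, -0.04423283]), 'grip_force': 0.0, 'finger_gap': 0.0853640592024143}
```

```bash
sed -i "s/^import numpy as np, cv2/import numpy as np, cv2\nfrom scipy.spatial.transform import Rotation as R\ndef rot(c): return R.from_quat(np.asarray(c['rotation'])[[1,2,3,0]]).as_matrix()/; s/c\['rotation'\]@/rot(c)@/" h.py; cat h.py | head -5
```

```text
import numpy as np, cv2
from scipy.spatial.transform import Rotation as R
def rot(c): return R.from_quat(np.asarray(c['rotation'])[[1,2,3,0]]).as_matrix()
from plant import env
def shot(n,name):
```

View pics/top0.png

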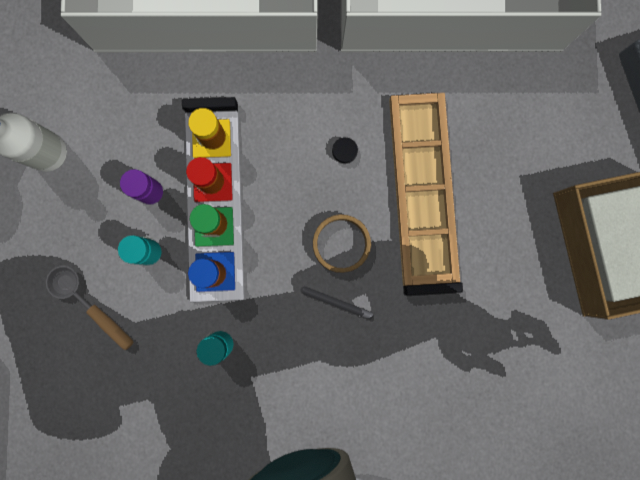

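View pics/scene0.png

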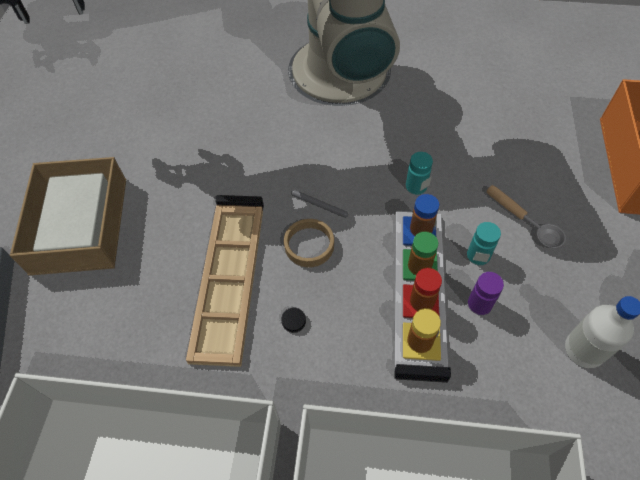

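Top view: the rail's black stop is at (210,104). Going away from it, the jars are yellow (204,125), red (203,173), green (208,220) and blue (205,272), each on a puck of its own colour. The tray's block is at (432,288), with pockets at (430,255), (425,212), (422,167) and (419,122).
The look-alikes are purple (140,186), turquoise (138,250) and teal (215,347). All three stand on the bare bench, off the rail. The green jar meant is (208,220): green lid, amber body, on the green puck.

```bash
cat > m.py <<'E'
from h import *
def cloud(c):
    h,w=c['range_z'].shape; u,v=np.meshgrid(np.arange(w),np.arange(h)); r=c['range_z']
    P=np.stack([u,v,np.ones_like(u)],-1)@np.linalg.inv(c['mtx']).T*[1,-1,-1]*r[...,None]
    return P@rot(c).T+c['origin'], r>0
HUE={'yellow':(20,32),'red':(0,6),'green':(50,75),'blue':(100,120)}
def lids(c,zmin=.085,zmax=.115):
    P,ok=cloud(c); H=cv2.cvtColor(c['image'],cv2.COLOR_RGB2HSV); out={}
    for k,(a,b) in HUE.items():
        m=ok&(H[...,0]>=a)&(H[...,0]<=b)&(H[...,1]>150)&(H[...,2]>60)&(P[...,2]>zmin)&(P[...,2]<zmax)
        n,l,s,_=cv2.connectedComponentsWithStats(m.astype('uint8'))
        if n<2: continue
        m=l==1+s[1:,4].argmax(); q=P[m]; zt=np.percentile(q[:,2],90); t=q[q[:,2]>zt-.004]
        (x,y),r=cv2.minEnclosingCircle((t[:,:2]*1e3).astype('float32')); out[k]=(x,y,zt*1e3,2*r,m.sum())
    return out
def tray(c):
    P,ok=cloud(c); H=cv2.cvtColor(c['image'],cv2.COLOR_RGB2HSV)
    m=ok&(H[...,0]>8)&(H[...,0]<28)&(H[...,1]>60)&(H[...,1]<215)&(P[...,2]>.003)&(P[...,2]<.024)&(P[...,1]<0.02)&(P[...,1]>-.25)
    n,l,s,_=cv2.connectedComponentsWithStats(m.astype('uint8')); m=l==1+s[1:,4].argmax()
    q=P[m]; rim=q[q[:,2]>.014]; fl=q[(q[:,2]<.009)]
    return cv2.minAreaRect((rim[:,:2]*1e3).astype('float32')),np.median(rim[:,2]),np.median(fl[:,2]),m
E
python3 - <<'E'
from m import *
np.set_printoptions(precision=1,suppress=True)
for n in('top0','scene0'):
    c=load(n); L=lids(c)
    for k,v in L.items(): print(n,k,np.array(v))
    t=tray(c); print(t[:3], cv2.boxPoints(t[0])); 
    P,ok=cloud(c); H=cv2.cvtColor(c['image'],cv2.COLOR_RGB2HSV)
    # black ends, look-alikes
    m=(ok&(H[...,2]<45)&(P[...,2]>.024)&(P[...,2]<.036)&(P[...,0]>.2)&(P[...,0]<.65)).astype('uint8')
    nn,l,s,_=cv2.connectedComponentsWithStats(m)
    for i in range(1,nn):
        if s[i,4]>80: print('black',cv2.minAreaRect((P[l==i][:,:2]*1e3).astype('float32')))
    m=(ok&(((H[...,0]>80)&(H[...,0]<97))|((H[...,0]>130)&(H[...,0]<160)))&(H[...,1]>120)&(P[...,2]>.02)&(P[...,2]<.15)).astype('uint8')
    nn,l,s,_=cv2.connectedComponentsWithStats(m)
    for i in range(1,nn):
        if s[i,4]>150: q=P[l==i]*1e3; print('look',q[q[:,2]>q[:,2].max()-5].mean(0),s[i,:5])
    for k,(a,b) in HUE.items():
        m=ok&(H[...,0]>=a)&(H[...,0]<=b)&(H[...,1]>150)&(P[...,2]>.012)&(P[...,2]<.022)&(P[...,1]>.05)&(P[...,1]<.35)&(P[...,0]<.66)
        q=P[m]*1e3; 
        if len(q)>30: print('puck',k,cv2.minAreaRect(q[:,:2].astype('float32')),np.median(q[:,2]))
c=load('top0'); cv2.imwrite('pics/crop.png',cv2.resize(c['image'][90:380,100:260,::-1],None,fx=2,fy=2))
E
```

```text
top0 yellow [638.7 192.5 100.6  41.  685. ]
top0 red [568.5 194.5 100.6  40.4 670. ]
top0 green [501.2 188.1 100.6  40.3 646. ]
top0 blue [424.7 189.5 100.7  40.7 677. ]
(((557.9305419921875, -139.65296936035156), (300.2350769042969, 87.13978576660156), 3.324263334274292), np.float64(0.018763966250843533), np.float64(0.006839087396389831)) [[ 405.5 -104.9]
 [ 410.6 -191.9]
 [ 710.3 -174.4]
 [ 705.3  -87.5]]
black ((400.09075927734375, -147.7523956298828), (16.071569442749023, 84.20436096191406), 3.326171636581421)
look [555.1 293.5  81.6] [120 170  40  34 942]
look [459.2 294.2  81.3] [118 236  41  29 941]
look [315.8 180.1  81.6] [197 332  35  34 858]
puck yellow ((633.1994018554688, 195.0699462890625), (51.138587951660156, 59.21944046020508), 2.9262471199035645) 18.836373015944098
puck red ((567.8887939453125, 192.09307861328125), (59.13445281982422, 58.97463607788086), 2.7170848846435547) 19.07342865808781
puck green ((497.82574462890625, 189.690185546875), (56.94410705566406, 58.820556640625), 2.286039352416992) 19.00056500499192
puck blue ((428.7957763671875, 186.3743438720703),
[... 433 characters left out ...]
 405.9 -103. ]
 [ 410.9 -189.7]
 [ 713.3 -172.2]
 [ 708.3  -85.6]]
black ((403.326904296875, -145.7666015625), (17.80756187438965, 83.99508666992188), 2.913801908493042)
look [320.8 182.1  80.6] [407 152  26  37 665]
look [462.7 296.9  79.9] [469 222  32  34 711]
look [558.6 295.9  80.2] [470 272  33  39 877]
puck yellow ((626.0336303710938, 199.0972137451172), (70.59368896484375, 50.73875427246094), 3.9745805263519287) 17.580507751540132
puck red ((570.664794921875, 194.4979248046875), (58.98308563232422, 57.97386932373047), 2.7187318801879883) 17.420216415826694
puck blue ((431.1083679199219, 189.84068298339844), (59.97074508666992, 55.868316650390625), 2.345104694366455) 17.35906492281236
```

View pics/crop.png

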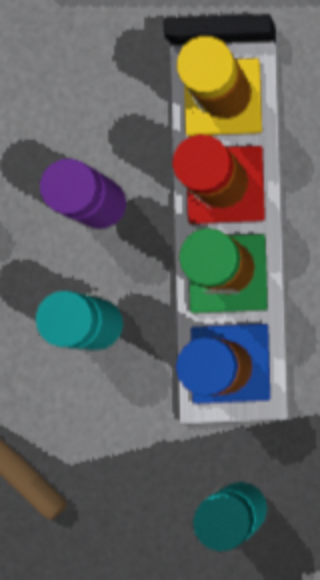

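The crop agrees. The order from the stop is yellow, red, green, blue, each on its own puck, and the purple and turquoise ones stand off the rail. Lid tops measure about 99 mm (98 expected), rims 18 mm, floors 6 mm and pucks 18 mm, so the points hold up and I can move.

```bash
python3 -m jog '[[[28,42.5,-4.5,0,0,-0.02,-1],[28,42.5,-4.5,0,0,-0.02,-1],[28,42.5,-4.5,0,0,-0.02,-1],[28,42.5,-4.5,0,0,-0.02,-1],[28,42.5,-4.5,0,0,-0.02,-1],[28,42.5,-4.5,0,0,-0.02,-1],[28,42.5,-4.5,0,0,-0.02,-1],[28,42.5,-4.5,0,0,-0.02,-1]]]' 40
python3 -m jog '[[[28,42.5,-4.5,0,0,-0.02,-1],[28,42.5,-4.5,0,0,-0.02,-1],[28,42.5,-4.5,0,0,-0.02,-1],[28,42.5,-4.5,0,0,-0.02,-1],[28,42.5,-4.5,0,0,-0.02,-1],[28,42.5,-4.5,0,0,-0.02,-1],[28,42.5,-4.5,0,0,-0.02,-1],[28,42.5,-4.5,0,0,-0.02,-1]]]'
python3 - <<'E'
from m import *
c=shot('wrist','w1'); print({k:np.round(v,1) for k,v in lids(c).items()}); print(env.read_state()['ee_pos'],env.read_state()['tool_rot'])
E
```

```text
clock: 1.1
ee_pos: [0.4163, -0.1472, 0.1949]
tool_rot: [0.0, 0.994, 0.106, -0.0]
ft_force: [0.9, 0.3, -0.0]
finger_gap: 0.0855
grip_force: 0.0
clock: 2.1
ee_pos: [0.6403, 0.1927, 0.1585]
tool_rot: [0.0, 1.0, 0.027, -0.0]
ft_force: [1.3, -0.4, 1.2]
finger_gap: 0.0854
grip_force: 0.0
{'yellow': array([ 641. ,  194. ,   97.6,   40.7, 3274. ]), 'red': array([ 570.5,  195.8,   97.5,   41.3, 2715. ]), 'green': array([513. , 189.7,  97.3,  35.2, 977. ]), 'blue': array([508. , 170.7,  86. ,   0. ,   1. ])}
[0.64104437 0.19754647 0.15523941] [-6.70728296e-04  9.99605731e-01  2.80152854e-02 -1.75388034e-03]
```

View pics/w1.png

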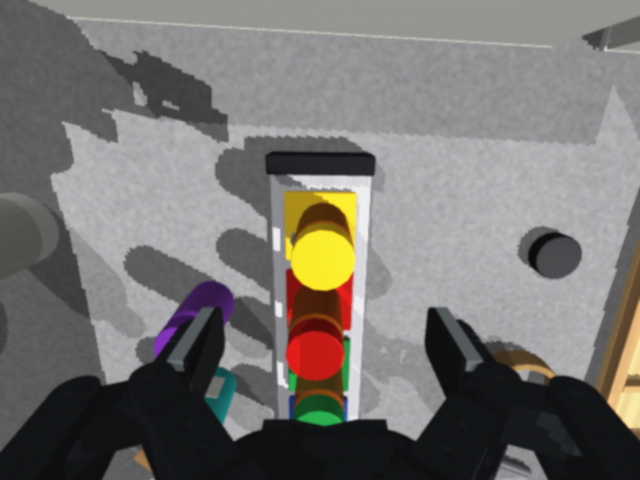

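The wrist view shows the yellow lid at (322,258), between the open fingers in y. It measures (641,194,98) mm, agreeing with the other views. I'll settle, then check the pose.

```bash
python3 -m jog '[[[0,0,-25,0,0,0,-1],[0,0,-25,0,0,0,-1],[0,0,0,0,0,0,-1]]]'; python3 -c "
from plant import env
s=env.read_state();print(s['ee_pos'],s['tool_rot'])"
```

```text
clock: 2.52
ee_pos: [0.6382, 0.1909, 0.106]
tool_rot: [0.001, 1.0, 0.027, -0.003]
ft_force: [-0.4, 0.5, -0.2]
finger_gap: 0.0858
grip_force: 0.0
[0.6381837  0.19089511 0.10604902] [ 6.77612538e-04  9.99632101e-01  2.69502036e-02 -2.98162569e-03]
```

```bash
python3 -m jog '[[[2,2,-31,0,0,0,-1],[0,0,-31,0,0,0,-1],[0,0,0,0,0,0,-1]]]'; python3 -m jog '[[[0,0,0,0,0,0,0.2],[0,0,0,0,0,0,0.6],[0,0,0,0,0,0,1],[0,0,0,0,0,0,1],[0,0,0,0,0,0,1]]]' 40
```

```text
clock: 2.9
ee_pos: [0.6404, 0.1928, 0.0454]
tool_rot: [0.001, 1.0, 0.027, -0.002]
ft_force: [-0.3, 0.6, 0.8]
finger_gap: 0.0851
grip_force: 0.0
clock: 3.52
ee_pos: [0.6427, 0.1935, 0.0495]
tool_rot: [-0.0, 1.0, 0.027, 0.002]
ft_force: [-0.8, -0.1, 7.3]
finger_gap: 0.0406
grip_force: 40.5
```

```bash
python3 -m jog '[[[0,0,30,0,0,0,1],[0,0,40,0,0,0,1],[0,0,40,0,0,0,1],[0,0,0,0,0,0,1]]]'; python3 -m jog '[[[-23.5,-42.2,0,0,0,0,1],[-23.5,-42.2,0,0,0,0,1],[-23.5,-42.2,0,0,0,0,1],[-23.5,-42.2,0,0,0,0,1],[-23.5,-42.2,0,0,0,0,1],[-23.5,-42.2,0,0,0,0,1],[-23,-42.2,0,0,0,0,1],[-23,-42.2,0,0,0,0,1]]]'; python3 -m jog '[[[0,0,-25,0,0,0,1],[0,0,-25,0,0,0,1],[0,0,0,0,0,0,1]]]'; python3 - <<'E'
from m import *
c=shot('top','t2'); print({k:np.round(v,1) for k,v in lids(c,.085,.25).items()}); c=shot('wrist','w2'); t=tray(c); print(t[:3])
E
```

```text
clock: 4.03
ee_pos: [0.6434, 0.1937, 0.1621]
tool_rot: [-0.001, 1.0, 0.027, 0.004]
ft_force: [0.1, -0.1, -1.1]
finger_gap: 0.0406
grip_force: 41.0
clock: 5.03
ee_pos: [0.4531, -0.1453, 0.1558]
tool_rot: [-0.0, 1.0, 0.027, -0.001]
ft_force: [1.5, -0.3, -1.5]
finger_gap: 0.041
grip_force: 41.0
clock: 5.4
ee_pos: [0.4528, -0.1437, 0.1043]
tool_rot: [-0.001, 1.0, 0.027, -0.003]
ft_force: [-0.1, 0.2, -1.1]
finger_gap: 0.0411
grip_force: 41.1
{'red': array([568.3, 194.5, 100.6,  40.9, 636. ]), 'green': array([501.4, 189. , 100.7,  39.6, 588. ]), 'blue': array([424.9, 189.5, 100.7,  40.2, 649. ])}
(((505.60223388671875, -141.81739807128906), (192.96856689453125, 86.37210845947266), 3.296109914779663), np.float64(0.01673470993250689), np.float64(0.004820790408466474))
```

View pics/w2.png

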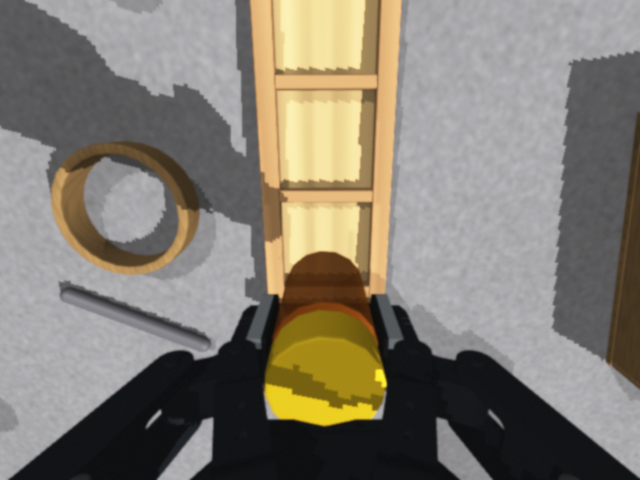

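The jar hangs upright and is centred over the first pocket, with the near wall just hidden by it. The wrist view puts the tray's midline at y about -145 here, as planned.

```bash
python3 -m jog '[[[0,0,-25,0,0,0,1],[0,0,-25,0,0,0,1],[0,0,-14,0,0,0,1],[0,0,-5,0,0,0,1],[0,0,-2,0,0,0,1],[0,0,0,0,0,0,1]]]'; python3 -c "
from plant import env
s=env.read_state();print(s['ee_pos'],s['ft_force'])"
```

```text
clock: 6.25
ee_pos: [0.4555, -0.1446, 0.0375]
tool_rot: [0.0, 1.0, 0.027, 0.001]
ft_force: [-0.7, 0.4, 2.5]
finger_gap: 0.0405
grip_force: 41.3
[ 0.45545414 -0.1445609   0.0374921 ] [-0.67038331  0.43186621  2.53348814]
```

```bash
python3 -m jog '[[[0,0,0,0,0,0,0],[0,0,0,0,0,0,-0.5],[0,0,0,0,0,0,-1],[0,0,0,0,0,0,-1],[0,0,30,0,0,0,-1],[0,0,45,0,0,0,-1],[0,0,45,0,0,0,-1]]]'; python3 -m jog '[[[14.5,42.5,0,0,0,0,-1],[14.5,42.5,0,0,0,0,-1],[14.5,42.5,0,0,0,0,-1],[14.5,42.5,0,0,0,0,-1],[14.5,42.5,0,0,0,0,-1],[14.5,42.5,0,0,0,0,-1],[14.5,42.5,0,0,0,0,-1],[14.5,42.5,0,0,0,0,-1]]]'; python3 -m jog '[[[0,0,-25,0,0,0,-1],[0,0,0,0,0,0,-1]]]';  python3 - <<'E'
from m import *
for n in('top','scene','wrist'):
    c=shot(n,n[0]+'3'); print(n,{k:np.round(v,1) for k,v in lids(c,.07,.12).items()})
    s=env.read_state();print(s['ee_pos'])
E
```

```text
clock: 7.12
ee_pos: [0.4545, -0.1443, 0.1575]
tool_rot: [-0.0, 1.0, 0.027, -0.0]
ft_force: [0.3, -0.4, -0.0]
finger_gap: 0.0857
grip_force: 0.0
clock: 8.12
ee_pos: [0.5711, 0.1971, 0.1562]
tool_rot: [0.0, 1.0, 0.027, -0.0]
ft_force: [0.7, -0.8, 0.2]
finger_gap: 0.0851
grip_force: 0.0
clock: 8.38
ee_pos: [0.5694, 0.1956, 0.1288]
tool_rot: [0.001, 1.0, 0.027, -0.002]
ft_force: [-0.1, -0.8, -0.7]
finger_gap: 0.0853
grip_force: 0.0
top {'yellow': array([ 451.9, -144.9,   88.5,   40.9,  680. ])}
[0.5701524  0.19540785 0.13046638]
scene {'yellow': array([ 462.7, -138.8,   82.9,   35.8,  106. ]), 'red': array([571.5, 195.8,  98.8,  42.3, 580. ]), 'green': array([521.3, 182.4,  86.3,   0. ,   1. ]), 'blue': array([426.2, 179.9,  98.5,  30.9,  74. ])}
[0.57074184 0.19529471 0.1316716 ]
wrist {'yellow': array([518.8, 203.3,  71.8,   5.5,  13. ]), 'red': array([ 570.6,  195.9,   97.5,   41. , 4300. ]), 'green': array([ 503.6,  190. ,   97.5,   41.2, 3032. ]), 'blue': array([503.2, 210.5,  79.9,   0. ,   1. ])}
[0.57107768 0.19525412 0.13238098]
```

View pics/s3.png

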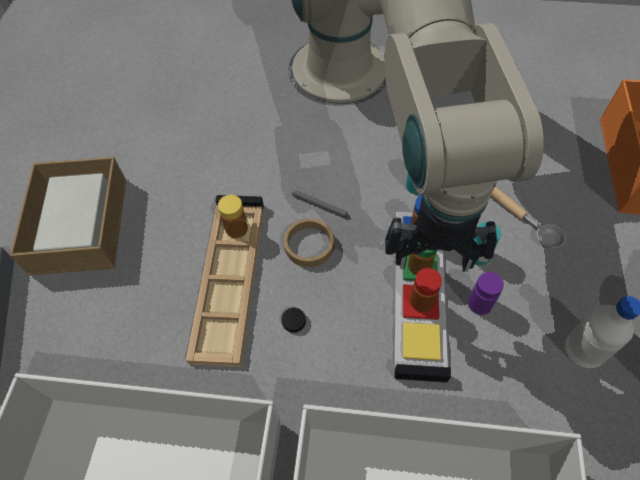

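The scene view shows the yellow jar upright in the pocket by the block at (232,215), within 2 mm of its middle by the top view. The gripper is over the red jar at (427,287), with the turquoise bottle clear of the fingers.

```bash
python3 -m jog '[[[0,0,-30,0,0,0,-1],[0,0,-30,0,0,0,-1],[0,0,-24,0,0,0,-1],[0,0,0,0,0,0,-1],[0,0,0,0,0,0,0.3],[0,0,0,0,0,0,1],[0,0,0,0,0,0,1],[0,0,0,0,0,0,1]]]' 40;  python3 -m jog '[[[0,0,0,0,0,0,1],[0,0,30,0,0,0,1],[0,0,40,0,0,0,1],[0,0,40,0,0,0,1],[0,0,0,0,0,0,1]]]'; python3 -m jog '[[[-6,-42,0,0,0,0,1],[-6,-42,0,0,0,0,1],[-6,-42,0,0,0,0,1],[-6,-42,0,0,0,0,1],[-6,-42,0,0,0,0,1],[-6,-42,0,0,0,0,1],[-5.5,-42,0,0,0,0,1],[-5,-42,0,0,0,0,1]]]'; python3 -m jog '[[[0,0,-25,0,0,0,1],[0,0,-25,0,0,0,1],[0,0,0,0,0,0,1]]]'; python3 - <<'E'
from m import *
c=shot('wrist','w4'); t=tray(c); print(t[:3]); print(env.read_state()['ee_pos'])
E
```

```text
clock: 9.52
ee_pos: [0.5716, 0.1959, 0.0491]
tool_rot: [-0.0, 1.0, 0.027, 0.001]
ft_force: [-0.5, -0.4, 5.7]
finger_gap: 0.041
grip_force: 40.8
clock: 10.15
ee_pos: [0.5723, 0.1961, 0.1615]
tool_rot: [-0.001, 1.0, 0.027, 0.004]
ft_force: [0.0, 0.5, -1.0]
finger_gap: 0.0404
grip_force: 40.7
clock: 11.15
ee_pos: [0.5232, -0.1414, 0.1555]
tool_rot: [-0.0, 1.0, 0.027, -0.001]
ft_force: [0.6, 0.6, -1.0]
finger_gap: 0.041
grip_force: 40.9
clock: 11.52
ee_pos: [0.5222, -0.1398, 0.1037]
tool_rot: [-0.001, 1.0, 0.027, -0.003]
ft_force: [-0.2, -0.2, -1.6]
finger_gap: 0.0407
grip_force: 41.0
(((573.3195190429688, -137.9373779296875), (192.12994384765625, 86.29457092285156), 3.3008358478546143), np.float64(0.01672776678749366), np.float64(0.004817192342692178))
[ 0.5232918  -0.14001631  0.1057823 ]
```

View pics/w4.png

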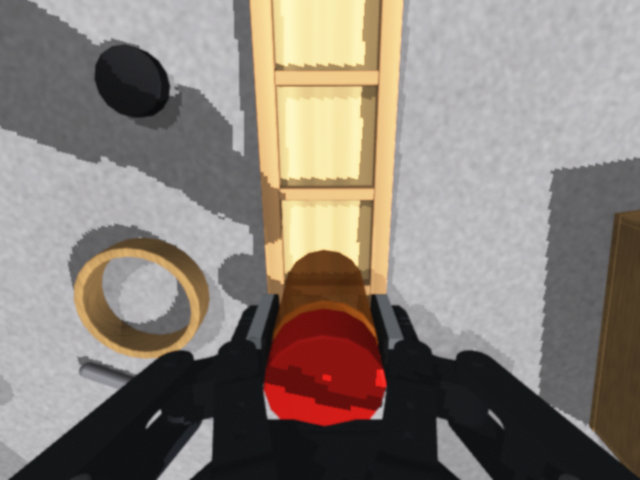

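The red jar is upright and framed over pocket 2 just as yellow was over pocket 1. I'll lower it, release, and go to green.

```bash
python3 -m jog '[[[0,0,-25,0,0,0,1],[0,0,-25,0,0,0,1],[0,0,-14,0,0,0,1],[0,0,-5,0,0,0,1],[0,0,-2,0,0,0,1],[0,0,0,0,0,0,1]]]'; python3 -m jog '[[[0,0,0,0,0,0,0],[0,0,0,0,0,0,-0.5],[0,0,0,0,0,0,-1],[0,0,0,0,0,0,-1],[0,0,30,0,0,0,-1],[0,0,45,0,0,0,-1],[0,0,45,0,0,0,-1]]]'; python3 -m jog '[[[-2.5,41,0,0,0,0,-1],[-2.5,41,0,0,0,0,-1],[-2.5,41,0,0,0,0,-1],[-2.5,41,0,0,0,0,-1],[-2.5,41,0,0,0,0,-1],[-2.5,41.5,0,0,0,0,-1],[-2.5,41.5,0,0,0,0,-1],[-3,42,0,0,0,0,-1]]]'; python3 -m jog '[[[0,0,-25,0,0,0,-1],[0,0,0,0,0,0,-1]]]';  python3 - <<'E'
from m import *
for n in('top','scene','wrist'):
    c=shot(n,n[0]+'5'); print(n,{k:np.round(v,1) for k,v in lids(c,.075,.12).items() if v[4]>50})
s=env.read_state();print(s['ee_pos'])
E
```

```text
clock: 12.32
ee_pos: [0.5248, -0.1405, 0.0372]
tool_rot: [0.0, 1.0, 0.027, 0.001]
ft_force: [-0.8, -0.8, -1.2]
finger_gap: 0.0405
grip_force: 41.1
clock: 13.2
ee_pos: [0.524, -0.1403, 0.1575]
tool_rot: [-0.0, 1.0, 0.027, -0.0]
ft_force: [0.4, 0.0, 0.0]
finger_gap: 0.0852
grip_force: 0.0
clock: 14.2
ee_pos: [0.5035, 0.191, 0.1564]
tool_rot: [0.0, 1.0, 0.027, 0.0]
ft_force: [0.1, -0.0, -0.7]
finger_gap: 0.0858
grip_force: 0.0
clock: 14.45
ee_pos: [0.5025, 0.1896, 0.1294]
tool_rot: [0.001, 1.0, 0.027, -0.002]
ft_force: [0.9, -0.4, 1.1]
finger_gap: 0.0855
grip_force: 0.0
top {'yellow': array([ 451.7, -145.2,   88.5,   40.9,  667. ]), 'red': array([ 521.7, -141.5,   88.4,   40.7,  638. ]), 'blue': array([423. , 200.2, 100.7,  32.7, 156. ])}
scene {'yellow': array([ 459.3, -139.5,   84.7,   39. ,   78. ]), 'red': array([ 524.8, -138.3,   86.7,   40.9,  459. ]), 'blue': array([441.6, 194.3,  97.8,  26.9, 121. ])}
wrist {'green': array([ 503.4,  190.2,   97.6,   40.9, 4106. ]), 'blue': array([ 427. ,  190.8,   97.4,   41.7, 3479. ])}
[0.50421075 0.18930257 0.13232854]
```

View pics/w5.png

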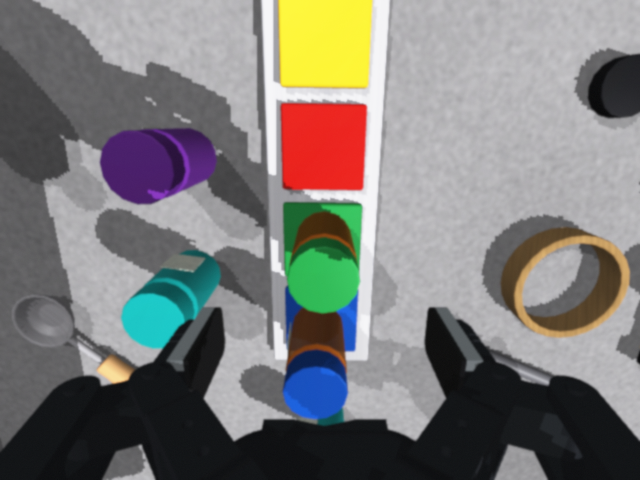

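The wrist view shows green at (322,275), between the fingers, with turquoise to the left and clear. Red sits in pocket 2 within 2 mm. Next: green to pocket 3.

```bash
python3 -m jog '[[[0,0,-30,0,0,0,-1],[0,0,-30,0,0,0,-1],[0,0,-24,0,0,0,-1],[0,0,0,0,0,0,-1],[0,0,0,0,0,0,0.3],[0,0,0,0,0,0,1],[0,0,0,0,0,0,1],[0,0,0,0,0,0,1]]]' 40;  python3 -m jog '[[[0,0,0,0,0,0,1],[0,0,30,0,0,0,1],[0,0,40,0,0,0,1],[0,0,40,0,0,0,1],[0,0,0,0,0,0,1]]]'; python3 -m jog '[[[11,-41,0,0,0,0,1],[11,-41,0,0,0,0,1],[11,-41,0,0,0,0,1],[11,-41,0,0,0,0,1],[11.5,-41,0,0,0,0,1],[11.5,-41,0,0,0,0,1],[11.5,-40.5,0,0,0,0,1],[11.5,-40,0,0,0,0,1]]]'; python3 -m jog '[[[0,0,-25,0,0,0,1],[0,0,-25,0,0,0,1],[0,0,0,0,0,0,1]]]'; python3 - <<'E'
from m import *
c=shot('wrist','w6'); t=tray(c); print(t[:3]); print(env.read_state()['ee_pos'])
E
```

```text
clock: 15.6
ee_pos: [0.5046, 0.1899, 0.0489]
tool_rot: [-0.0, 1.0, 0.027, 0.001]
ft_force: [-1.2, -0.5, 6.1]
finger_gap: 0.041
grip_force: 40.3
clock: 16.23
ee_pos: [0.5053, 0.1901, 0.1612]
tool_rot: [-0.001, 1.0, 0.027, 0.003]
ft_force: [0.6, 0.2, -1.7]
finger_gap: 0.0407
grip_force: 41.1
clock: 17.23
ee_pos: [0.5933, -0.1381, 0.1554]
tool_rot: [-0.0, 1.0, 0.027, -0.001]
ft_force: [0.0, -0.1, -2.3]
finger_gap: 0.0408
grip_force: 41.1
clock: 17.6
ee_pos: [0.5917, -0.1364, 0.1033]
tool_rot: [-0.001, 1.0, 0.027, -0.004]
ft_force: [0.7, 0.6, -1.3]
finger_gap: 0.0405
grip_force: 41.2
(((628.2154541015625, -134.68141174316406), (162.7173614501953, 86.32847595214844), 3.382491111755371), np.float64(0.016740693574478202), np.float64(0.004817353241576228))
[ 0.59277913 -0.13655365  0.10559137]
```

View pics/w6.png

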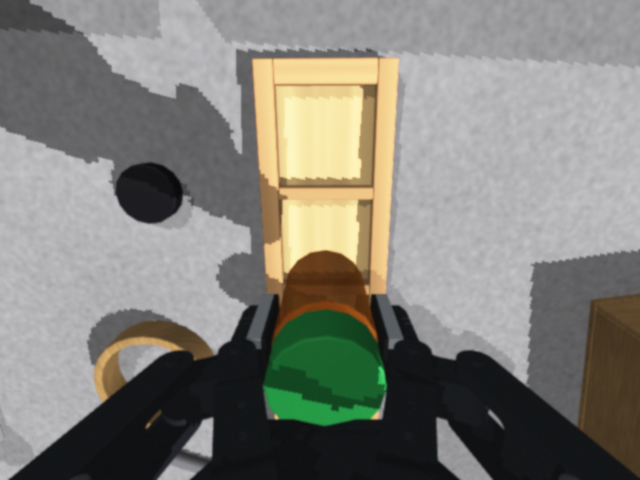

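Green is framed over pocket 3 as the others were. I'll lower it, release, and go to blue.

```bash
python3 -m jog '[[[0,0,-25,0,0,0,1],[0,0,-25,0,0,0,1],[0,0,-14,0,0,0,1],[0,0,-5,0,0,0,1],[0,0,-2,0,0,0,1],[0,0,0,0,0,0,1]]]'; python3 -m jog '[[[0,0,0,0,0,0,0],[0,0,0,0,0,0,-0.5],[0,0,0,0,0,0,-1],[0,0,0,0,0,0,-1],[0,0,30,0,0,0,-1],[0,0,45,0,0,0,-1],[0,0,45,0,0,0,-1]]]'; python3 -m jog '[[[-21,41,0,0,0,0,-1],[-21,41,0,0,0,0,-1],[-21,41,0,0,0,0,-1],[-21,41,0,0,0,0,-1],[-21,41,0,0,0,0,-1],[-21,41,0,0,0,0,-1],[-20.5,41,0,0,0,0,-1],[-20,40,0,0,0,0,-1]]]'; python3 -m jog '[[[0,0,-25,0,0,0,-1],[0,0,0,0,0,0,-1]]]';  python3 - <<'E'
from m import *
for n in('top','scene','wrist'):
    c=shot(n,n[0]+'7'); print(n,{k:np.round(v,1) for k,v in lids(c,.075,.12).items() if v[4]>50})
s=env.read_state();print(s['ee_pos'])
E
```

```text
clock: 18.4
ee_pos: [0.5942, -0.137, 0.0372]
tool_rot: [0.0, 1.0, 0.027, 0.001]
ft_force: [0.6, -0.7, -1.8]
finger_gap: 0.041
grip_force: 41.2
clock: 19.27
ee_pos: [0.5935, -0.1368, 0.1575]
tool_rot: [-0.0, 1.0, 0.027, -0.0]
ft_force: [0.7, -0.2, -0.3]
finger_gap: 0.0852
grip_force: 0.0
clock: 20.27
ee_pos: [0.4264, 0.1914, 0.1566]
tool_rot: [-0.0, 1.0, 0.027, 0.0]
ft_force: [0.6, 0.4, -1.0]
finger_gap: 0.0854
grip_force: 0.0
clock: 20.52
ee_pos: [0.426, 0.1901, 0.1299]
tool_rot: [0.001, 1.0, 0.027, -0.002]
ft_force: [-0.4, 0.1, 0.5]
finger_gap: 0.0856
grip_force: 0.0
top {'yellow': array([ 451.9, -145.5,   88.5,   40.5,  667. ]), 'red': array([ 521.6, -140.8,   88.5,   40.8,  636. ]), 'green': array([ 591.3, -137.5,   88.4,   39.9,  569. ])}
scene {'yellow': array([ 463.4, -138.5,   84.4,   35.9,   71. ]), 'red': array([ 524.9, -138. ,   86.8,   41.8,  458. ]), 'blue': array([427.8, 191.8,  98.9,  41.2, 442. ])}
wrist {'blue': array([ 427. ,  191.4,   97.5,   40.7, 4120. ])}
[0.42781023 0.18989359 0.13227852]
```

View pics/w7.png

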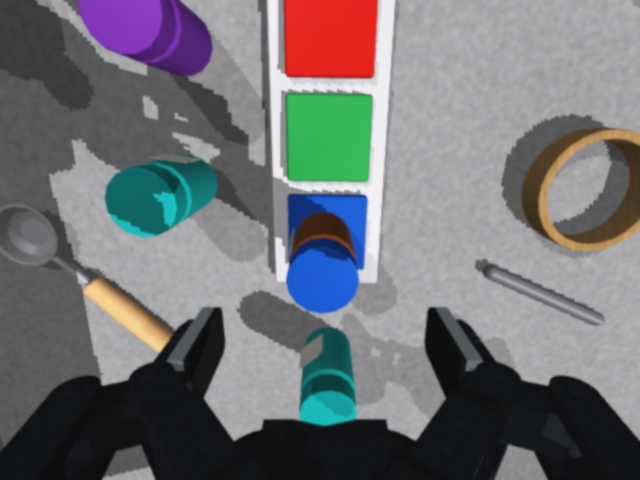

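Blue is at (322,275), between the fingers. The teal bottle at (328,400) is 109 mm nearer the robot and clear. Next: blue to pocket 4.

```bash
python3 -m jog '[[[0,0,-30,0,0,0,-1],[0,0,-30,0,0,0,-1],[0,0,-24,0,0,0,-1],[0,0,0,0,0,0,-1],[0,0,0,0,0,0,0.3],[0,0,0,0,0,0,1],[0,0,0,0,0,0,1],[0,0,0,0,0,0,1]]]' 40;  python3 -m jog '[[[0,0,0,0,0,0,1],[0,0,30,0,0,0,1],[0,0,40,0,0,0,1],[0,0,40,0,0,0,1],[0,0,0,0,0,0,1]]]'; python3 -m jog '[[[29.5,-40.5,0,0,0,0,1],[29.5,-40.5,0,0,0,0,1],[29.5,-40.5,0,0,0,0,1],[29.5,-40.5,0,0,0,0,1],[29.5,-40.5,0,0,0,0,1],[29.5,-40.5,0,0,0,0,1],[30,-40,0,0,0,0,1],[30,-40,0,0,0,0,1]]]'; python3 -m jog '[[[0,0,-25,0,0,0,1],[0,0,-25,0,0,0,1],[0,0,0,0,0,0,1]]]'; python3 - <<'E'
from m import *
c=shot('wrist','w8'); print(env.read_state()['ee_pos'])
E
```

```text
clock: 21.68
ee_pos: [0.4281, 0.1904, 0.0488]
tool_rot: [-0.0, 1.0, 0.027, 0.001]
ft_force: [-1.2, -0.6, 6.9]
finger_gap: 0.0405
grip_force: 40.1
clock: 22.3
ee_pos: [0.4288, 0.1907, 0.1609]
tool_rot: [-0.001, 1.0, 0.027, 0.003]
ft_force: [0.3, 0.5, -1.3]
finger_gap: 0.0406
grip_force: 41.0
clock: 23.3
ee_pos: [0.6645, -0.1341, 0.1554]
tool_rot: [-0.0, 1.0, 0.027, -0.001]
ft_force: [1.2, -0.3, -0.2]
finger_gap: 0.0408
grip_force: 41.0
clock: 23.68
ee_pos: [0.6622, -0.1324, 0.1027]
tool_rot: [-0.001, 1.0, 0.027, -0.004]
ft_force: [0.2, -0.4, -1.5]
finger_gap: 0.0408
grip_force: 41.1
[ 0.66328733 -0.13258508  0.10529834]
```

View pics/w8.png

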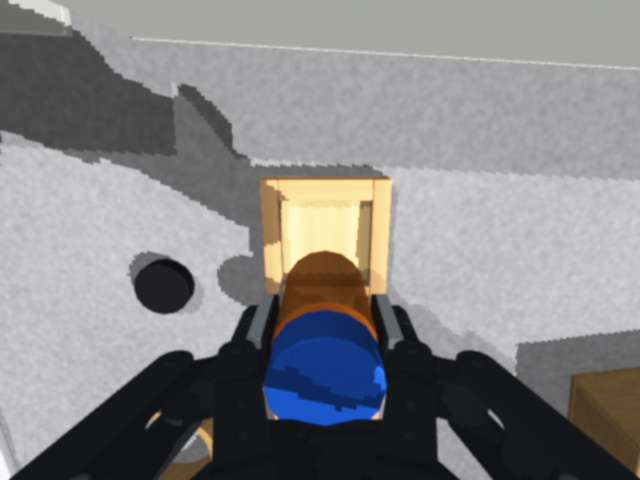

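Blue is framed over the last pocket. I'll lower it, release, and retreat up and towards the rail.

```bash
python3 -m jog '[[[0,0,-25,0,0,0,1],[0,0,-25,0,0,0,1],[0,0,-14,0,0,0,1],[0,0,-5,0,0,0,1],[0,0,-2,0,0,0,1],[0,0,0,0,0,0,1]]]'; python3 -m jog '[[[0,0,0,0,0,0,0],[0,0,0,0,0,0,-0.5],[0,0,0,0,0,0,-1],[0,0,0,0,0,0,-1],[0,0,30,0,0,0,-1],[0,0,45,0,0,0,-1],[0,0,45,0,0,0,-1]]]'; python3 -m jog '[[[-10,40,5,0,0,0,-1],[-10,40,5,0,0,0,-1],[-10,40,5,0,0,0,-1],[-10,40,5,0,0,0,-1],[-10,40,5,0,0,0,-1],[-10,40,5,0,0,0,-1],[0,0,0,0,0,0,-1],[0,0,0,0,0,0,-1]]]';  python3 - <<'E'
from m import *
for n in('top','scene'):
    c=shot(n,n[0]+'9'); print(n,{k:np.round(v,1) for k,v in lids(c,.075,.12).items() if v[4]>50})
E
```

```text
clock: 24.48
ee_pos: [0.6647, -0.133, 0.0374]
tool_rot: [0.0, 1.0, 0.027, 0.001]
ft_force: [-1.4, 0.4, -0.2]
finger_gap: 0.0413
grip_force: 41.1
clock: 25.35
ee_pos: [0.664, -0.1328, 0.1575]
tool_rot: [-0.0, 1.0, 0.027, -0.0]
ft_force: [1.0, 0.3, -0.2]
finger_gap: 0.0853
grip_force: 0.0
clock: 26.35
ee_pos: [0.6043, 0.1067, 0.1862]
tool_rot: [0.0, 1.0, 0.027, -0.0]
ft_force: [0.3, -0.4, 0.5]
finger_gap: 0.0855
grip_force: 0.0
top {'yellow': array([ 451.8, -145.2,   88.5,   40.6,  670. ]), 'red': array([ 521.7, -141.4,   88.3,   40.9,  633. ]), 'green': array([ 591.1, -137.4,   88.7,   40. ,  574. ]), 'blue': array([ 660.7, -133.8,   88.6,   40.4,  586. ])}
scene {'yellow': array([ 458.4, -140. ,   83.6,   38.6,   76. ]), 'red': array([ 524.7, -138.4,   86.8,   42.2,  456. ]), 'blue': array([ 664.3, -130.7,   86.7,   40.2,  536. ])}
```

View pics/s9.png

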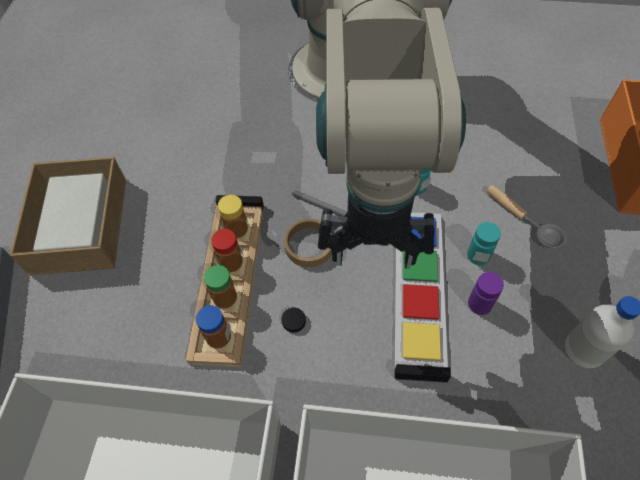

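All four jars stand upright in order from the block: yellow (231,208), red (225,242), green (217,280) and blue (211,321). Each is within about 2 mm of its pocket's middle, and the gripper is clear.

```bash
python3 -c "
from plant import env
print(env.finish_job())"
```

```text
the job is handed in; nothing more can be done
None
```

I moved all four jars into the tray in order from the black block (yellow, red, green, blue), upright, let go and within about 2 mm of their pocket middles, and handed the job in at about 26 s; no verdict came back.

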